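Load an oil sample into the analyser drawer

TASK

Take the orange-capped oil sample from the black tray, set it down gently, upright, in the empty orange-floored compartment of the analyser's open drawer, and slide the drawer fully shut. Then flip the red toggle switch on top of the analyser all the way over to on, away from the robot. Do not drop the bottle, and leave the white-capped bottles standing in their places.

Things in the scene. Friction and masses are not known exactly. Their poses are not given: they have to be found in the camera images.
- sample_orange: The task's bottle, amber with an orange cap and a white label. Upright glass cylinder, 40 mm diameter, 90 mm tall, 75 to 155 g, the top 20 mm being a screw cap 39 mm across; rigid. Origin at the centre of its underside, z up along the bottle. It starts in any of the tray's three places.
- sample_a: Bystander with a white cap, amber glass, in the tray. Upright glass cylinder, 40 mm diameter, 90 mm tall, 75 to 155 g, the top 20 mm being a screw cap 39 mm across; rigid. Origin at the centre of its underside, z up along the bottle. 
- sample_b: Bystander with a white cap, green glass, in the tray. Upright glass cylinder, 40 mm diameter, 90 mm tall, 75 to 155 g, the top 20 mm being a screw cap 39 mm across; rigid. Origin at the centre of its underside, z up along the bottle. 
- sample_c: Bystander with a white cap, amber glass, standing in the drawer's other (left, grey-floored) compartment; it rides in with the drawer. Upright glass cylinder, 40 mm diameter, 90 mm tall, 75 to 155 g, the top 20 mm being a screw cap 39 mm across; rigid. Origin at the centre of its underside, z up along the bottle. 
- tray: Fixed black tray, 110 mm (x) by 250 mm (y), floor 5 mm thick, rim 18 mm high. Origin under its centre; its three bottles stand in a row along its y axis, about 75 mm apart (35 mm gaps), so a grasp closing along the tray's x axis is the clear one.
- analyser: Fixed white bench analyser, 260 mm deep (x) by 340 mm wide (y) by 130 mm high (flat grey top). Origin under its centre, x pointing away from the robot; its front face is at x = -130 mm. The drawer bay is in the front's left part (y from -25 to +160 mm); the ceiling of the bay is 116 mm above the table.
- drawer (a joint): Drawer's slide in metres: 0 = fully shut, about 0.135 to 0.160 at the start; it grows as the drawer comes out towards the robot (the analyser's -x). Drags with about 1.5 N; no handle and no catch, it is shut by pushing its front panel.
- lane (a point): Point on the drawer's orange floor, 16 mm above the table; moves with the drawer, axes as the analyser's. The compartment is 80 mm wide (y), centred on it, and spans x = -70 mm (front panel's inner face) to +115 mm; only the part in front of the analyser's face is open from above. Divider and walls reach z = 56 mm, front panel 128 mm. Other compartment's middle: y = +86 mm.
- drawer_front (a point): Middle of the top edge of the outer face of the drawer's front panel (14 mm thick, 188 mm wide, from 8 to 128 mm above the table); moves with the drawer; axes as the analyser's. When shut it stands 14 mm in front of the analyser's face.
- switch (a joint): Toggle switch in radians: 0 = off, leaning 0.5 rad towards the robot (the analyser's -x); 1.0 = on, leaning 0.5 rad away. Stiff enough to stay wherever it is left, so it must be pushed right over to its end stop; needs about 1 to 2 N at the tip.
- switch_tip (a point): Centre of the switch's red ball, 24 mm in diameter, at the end of a steel stem 10 mm thick and 60 mm long; moves with the lever.
- switch_hinge (a point): Pivot of the switch, 150 mm above the table, 85 mm in front of and 100 mm to the right (-y) of the analyser's centre; its axis is the analyser's y. The grey base under it is 70 by 50 mm and 20 mm high.
Things that resemble listed ones, but are neither listed nor needed, are in the scene too. Leave any blue or purple look-alike of the sample_orange alone.

How it is judged:
By the outcome, as a careful person would: the job done as asked, in the order asked, and still so for the second after the job is handed in, with the robot touching nothing.
It also fails if it takes over 69 s, if anything falls off the work surface, if the arm or the gripper's body presses on something with over 40 N, if the wrist force passes 120 N, or if a joint passes its speed limit or range.

ROBOT

A 6-joint arm with a two-finger parallel gripper is mounted at the origin on the work surface. World frame = base frame: x ahead of the robot, y to its left, z up, the work surface at z = 0. Lengths are in m, angles in rad, forces in N, time in s.
With the tool pointing down it reaches from about 0.25 to 0.775 m from the base axis. Payload 4 kg.
Tool frame: the origin (TCP) lies midway between the tips of the shut fingers; the grasp point (between the pads) lies 19 mm behind it (grip_point_offset is the distance from the TCP to the grasp point, in m); z points along the fingers, y is the line along which they close (so a half turn about z gives the same grasp; the last joint's range is limited). The gripper opens to 94 mm and grips with 3 to 60 N. Pads are 16 mm wide; open, the fingers measure 119 mm over their backs; the gripper's body (75 mm by 177 mm) begins 78 mm behind the grasp point.
Start: joints at [1.123, 0.087, 1.371, -0, 1.684, -0.103], TCP at [0.186, 0.518, 0.206] pointing down, gripper open.
Joint ranges: [-3.1, 3.1], [-0.76, 2.03], [0.27, 2.55], [-1.08, 4.22], [0.17, 2.65], [-2.57, 2.57]. Speed limits (rad/s): [2.79, 2.79, 3.14, 3.14, 3.14, 3.14].

INTERFACE

Orientations are given as [roll, pitch, yaw] about the fixed x, y, z axes, in that order (R = Rz(yaw) Ry(pitch) Rx(roll)).
In Python, from bench import * gives the robot as it stands.
- The arm moves only by the tool carry_out, never from a script. Its argument "commands" is a list of rows, each a list of 6 numbers: the shift along the tool's x, y, z in m, then the turn, a rotation vector about the tool's x, y, z in rad. In form: [[tx, ty, tz, rx, ry, rz], ...]. A call has exactly 5 rows; each row is the pose to reach, as a shift and turn from the pose commanded when the call began, along the tool's axes at that moment; what a row does not reach only later rows make up. A row lasts 1/10 s, in which the tool goes at most 50 mm and 8.59 degrees, less where a joint would pass 70% of its speed; a pose out of reach is approached as far as the arm can. A call with a gripper value outside its range is refused whole. "jaw" is the opening, from 0 (shut) to 1 (fully open), set as the call begins (left out, the last holds). The fingers move at their own pace and stop on an object; the grip force is fixed at half the most. Time passes only in rows, so rows that repeat a pose let the fingers close, or fill a call up. It gives the time, the measured TCP pose, the force, the opening and the grip force at its end, in the units of the state.
- get_obs(): the state, without advancing time (a new reading comes with each control period).
- snapshot(name): name is "scene" or "top" or "wrist"; returns a dict with "img" (400x640x3 uint8, red, green, blue), "range_z" (400x640 float32, m along the optical axis (not along the pixel's ray), 0 where there is no reading), "fx", "fy", "cx", "cy" (pixels), "R" (3x3) and "t" (3): a world point X has camera coordinates R X + t. Camera axes: x right, y down, z forward; pixel columns grow to the right and rows downward; lengths in m; the calibration is good to about 2 mm. A picture is of the moment at which its call begins.
- close_job(): hands the job in; it is judged then, once.
The state is a dict: "time": time; "joint_positions": joint angles; "qvel": joint speeds; "joint_torque": joint torques, N m; "tool_pos": TCP position; "ee_rot": TCP orientation; "wrist_force": force on the tool from outside, world axes, zero at the start; "wrist_torque": the same for the moment, N m; "width": finger opening in m; "finger_force": force on a finger pad.
Only numpy, scipy, OpenCV 4.12 (cv2) and the standard library are available. Lean on these libraries where they do the work, as an engineer would, in place of code of your own. Each camera call takes 0.05 s, during which the arm holds its last target. There are 200 camera calls.

## Working session

There is one attempt and no reset: what is moved stays moved. The work goes in short steps, Python scripts to look and compute and a tool call to move; the robot and the scene stay as the last step left them, time stands still between calls to the robot, and variables do not carry over. Pictures are saved under pics/ and viewed, at most 10 in all, crops included, and the job is handed in when it is done.

Besides the shell and the picture viewer there is one more tool, called after "Request:" as name(argument=value, ...), one argument or row to a line, values as JSON. carry_out: Moves the arm, as the interface text tells. Its arguments: {"type":"object","properties":{"commands":{"type":"array","items":{"type":"array","items":{"type":"number"}}},"jaw":{"type":"number"}},"required":["commands"]}

```bash
mkdir -p pics; python3 - <<'E'
from bench import *
import cv2,numpy as np
o=get_obs();print(o)
for n in("top","scene"):
    s=snapshot(n);cv2.imwrite(f"pics/{n}.png",s["img"][:,:,::-1]);np.savez(f"{n}.npz",**s);print(n,s["R"],s["t"],s["fx"])
E
```

```text
{'time': 0.0, 'joint_positions': array([ 1.12287778e+00,  8.79013947e-02,  1.37222339e+00, -3.47917673e-05,
        1.68358115e+00, -1.03119308e-01]), 'qvel': array([ 0.00044103, -0.00030447, -0.00079284,  0.00027524, -0.00126079,
        0.00052495]), 'joint_torque': array([ 1.06619533e-03, -3.40179420e+01, -3.02431297e+01,  7.19573814e-02,
        3.27373808e-02, -1.61691632e-04]), 'tool_pos': array([0.18569574, 0.51713188, 0.20434912]), 'ee_rot': array([-3.13948704e+00, -1.83138873e-04,  2.79678934e+00]), 'wrist_force': array([0.43328357, 1.03383478, 0.23329247]), 'wrist_torque': array([-0.03032881, -0.01837601, -0.02251956]), 'finger_force': 0.0, 'width': 0.09388374206755704}
top [[ 0.01636892 -0.99958821 -0.02356819]
 [-0.99782139 -0.01482425 -0.06428621]
 [ 0.06391035  0.02456914 -0.99765316]] [-0.13151761  0.54342557  1.17181177] 404.6446558447542
scene [[ 0.26361367  0.964419    0.02009546]
 [ 0.72484417 -0.18429686 -0.66380388]
 [-0.63648154  0.18955385 -0.74763666]] [-0.00607471 -0.34020693  1.52874709] 492.9694895454714
```

View pics/top.png

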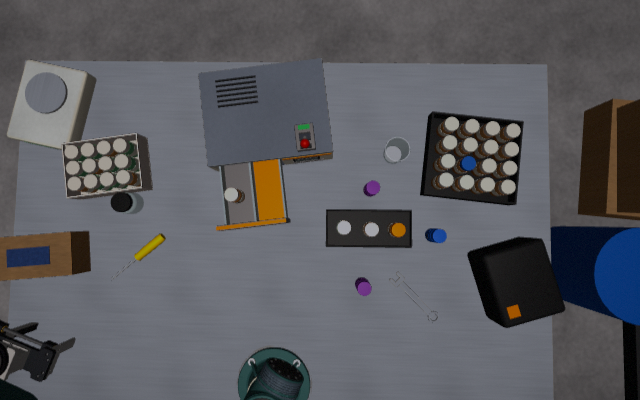

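View pics/scene.png

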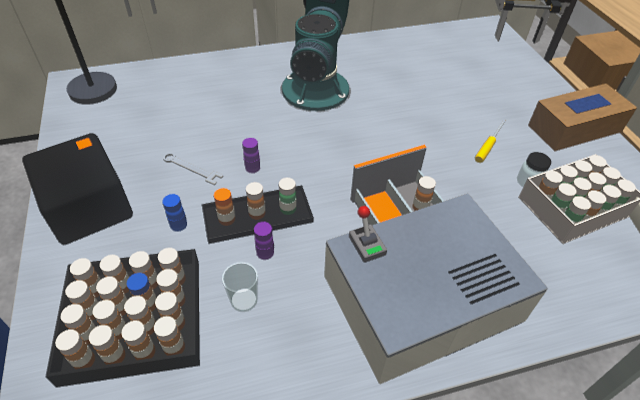

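The top view shows the orange cap at (398,230), in the tray's right place, with the drawer front edge from (218,228) to (287,221). The red ball is at (305,144). The scene view agrees with this. Next I'll get metric positions from the depth images.

```bash
cat > h.py <<'E'
import numpy as np,cv2
def cloud(s):
    v,u=np.mgrid[:400,:640]; z=s["range_z"]
    P=np.stack([(u-s["cx"])/s["fx"]*z,(v-s["cy"])/s["fy"]*z,z],-1)
    W=(P-s["t"])@s["R"]; W[z==0]=np.nan
    return W
def plane_z(s,u,v,h):
    d=s["R"].T@np.array([(u-s["cx"])/s["fx"],(v-s["cy"])/s["fy"],1]); c=-s["R"].T@s["t"]
    return c+d*(h-c[2])/d[2]
def circ(W,zlo,zhi,x,y,r=.03):
    m=(W[...,2]>zlo)&(W[...,2]<zhi)&(np.hypot(W[...,0]-x,W[...,1]-y)<r)
    return m
E
python3 - <<'E'
from h import *
for n in("top","scene"):
    s=dict(np.load(n+".npz")); W=cloud(s); im=s["img"].astype(int)
    hsv=cv2.cvtColor(s["img"],cv2.COLOR_RGB2HSV)
    org=(abs(hsv[...,0].astype(int)-15)<7)&(hsv[...,1]>180)&(hsv[...,2]>90)
    red=((hsv[...,0]<5)|(hsv[...,0]>175))&(hsv[...,1]>170)&(hsv[...,2]>80)
    for nm,mk in(("org",org),("red",red)):
        k,l,st,c=cv2.connectedComponentsWithStats(mk.astype(np.uint8))
        for i in range(1,k):
            if st[i,4]>15:
                q=W[l==i]; q=q[~np.isnan(q[:,0])]
                print(n,nm,st[i],c[i].round(1),np.median(q,0).round(4) if len(q) else 0, q[:,2].min().round(3),q[:,2].max().round(3), ((q.min(0)+q.max(0))/2).round(4))
    if n=="top":
        Z=W[...,2]
        sub=np.zeros_like(org);sub[50:190,190:340]=1
        a=(Z>.12)&(Z<.14)&sub; a=cv2.morphologyEx(a.astype(np.uint8),cv2.MORPH_OPEN,np.ones((5,5)))>0
        r=cv2.minAreaRect(W[a][:,:2].astype(np.float32));print("analyser",r,cv2.boxPoints(r),np.median(Z[a]))
        sub[:]=0;sub[205:240,205:300]=1
        a=(Z>.115)&(Z<.14)&sub
        r=cv2.minAreaRect(W[a][:,:2].astype(np.float32));print("front",r,cv2.boxPoints(r),np.median(Z[a]),a.sum())
        for u,v in((398,230),(344,228),(372,229),(232,195)):
            print(u,v,W[v,u].round(4),plane_z(s,u,v,.095).round(4))
    
    big=cv2.resize(s["img"][120:260,200:440],None,fx=3.3,fy=3.3,interpolation=cv2.INTER_CUBIC)
    cv2.imwrite(f"pics/{n}_big.png",big[:,:,::-1])
E
```

```text
top org [302 154  24   3  28] [314.4 155. ] [ 0.6503 -0.1129  0.1102] 0.088 0.115 [ 0.6503 -0.1074  0.1018]
top org [ 216  159   70   71 1693] [265.9 194.1] [0.5483 0.0296 0.0172] 0.01 0.136 [0.549  0.0565 0.0729]
top org [391 223  15  14 163] [398.1 229.5] [ 0.4508 -0.3395  0.095 ] 0.003 0.103 [ 0.4505 -0.3425  0.0528]
top org [507 305  14  14 141] [513.3 311.3] [ 0.248  -0.6298  0.1315] 0.126 0.137 [ 0.2466 -0.6306  0.1316]
top red [300 139   9   9  60] [304.4 142.9] [ 0.6627 -0.0888  0.2122] 0.204 0.219 [ 0.6639 -0.0873  0.2116]
analyser ((0.7648048996925354, 0.026476934552192688), (0.26172780990600586, 0.34055566787719727), 7.735058784484863) [[ 0.6122136   0.17759211]
 [ 0.6580498  -0.15986486]
 [ 0.9173962  -0.12463824]
 [ 0.87156     0.21281873]] 0.1302794149509025
front ((0.4612894356250763, 0.055469218641519547), (0.014036325737833977, 0.18766829371452332), 7.7374114990234375) [[ 0.44170198  0.14750417]
 [ 0.4669684  -0.03845549]
 [ 0.4808769  -0.03656573]
 [ 0.45561048  0.14939393]] 0.12828575590932859 376
398 230 [ 0.4505 -0.3396  0.0955] [ 0.4505 -0.3396  0.095 ]
344 228 [ 0.4534 -0.1933  0.0942] [ 0.4534 -0.1933  0.095 ]
372 229 [ 0.452  -0.2691  0.0967] [ 0.452  -0.2693  0.095 ]
232 195 [0.5379 0.1121 0.1104] [0.5389 0.1159 0.095 ]
scene org [ 76 138  16  12 122] [ 83.5 143.2] [ 0.25   -0.6328  0.1301] 0.125 0.134 [ 0.2495 -0.6324  0.1296]
scene org [355 145  71  23 189] [389.5 155.9] [0.4624 0.0517 0.1271] 0.123 0.131 [0.4628 0.0535 0.127 ]
scene org [214 188  17  13 162] [222.  194.4] [ 0.4561 -0.3425  0.0932] 0.089 0.097 [ 0.4558 -0.3424  0.0928]
scene org [365 191  36  31 614] [382.4 206.1] [0.5168 0.0272 0.0147] 0.009 0.02 [0.5164 0.0277 0.0144]
scene red [359 206  11   9  78] [363.6 210.4] [ 0.6709 -0.0924  0.2107] 0.205 0.216 [ 0.6691 -0.091   0.2103]
```

View pics/top_big.png

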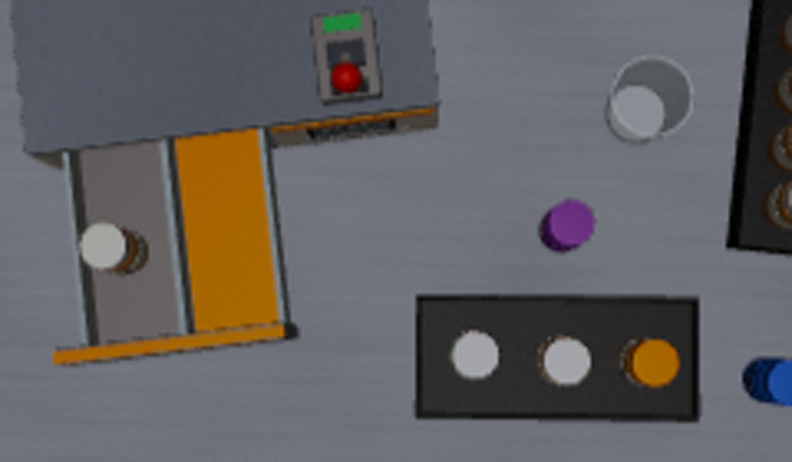

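The crop shows orange cap at (655,363), red ball at (346,77) and orange floor spanning about x=178–280. The analyser yaw is about 0.135 rad. I'll write a helper that turns a world target into a tool-frame move, then start.

```bash
cat >> h.py <<'E'
from scipy.spatial.transform import Rotation as Ro
A=np.array([.7648,.0265]); YA=.135
def an(x,y): c,s=np.cos(YA),np.sin(YA); return A+[c*x-s*y,s*x+c*y]
def inv(p): c,s=np.cos(YA),np.sin(YA); d=np.array(p)[:2]-A; return np.array([c*d[0]+s*d[1],-s*d[0]+c*d[1]])
def delta(o,x,y,z,yaw):
    R=Ro.from_euler("xyz",o["ee_rot"]); T=Ro.from_euler("xyz",[np.pi,0,yaw])
    return np.r_[R.inv().apply(np.array([x,y,z])-o["tool_pos"]),(R.inv()*T).as_rotvec()].round(4)
E
python3 - <<'E'
from bench import *
from h import *
s=dict(np.load("top.npz"))
for u,v in((200+180/3.3,120+230/3.3),(200+268/3.3,120+230/3.3)):
    print(inv(plane_z(s,u,v,.016)))
print("lane est",an(-.21,.0265),"front",inv([.4543,.0545]))
print(delta(get_obs(),.4515,-.341,.2,np.pi/2))
E
```

```text
[-0.1967746   0.06926796]
[-0.20625206 -0.00900236]
lane est [0.55314408 0.02449492] front [-0.30390633  0.06953553]
[-5.402e-01 -7.178e-01  5.700e-03 -1.900e-03  1.000e-03  1.226e+00]
```

Request:
carry_out(
  commands=[
    [-0.027,-0.036,0,0,0,0],
    [-0.054,-0.072,0,0,0,0],
    [-0.081,-0.108,0,0,0,0],
    [-0.108,-0.144,0,0,0,0],
    [-0.135,-0.18,0,0,0,0],
  ],
  jaw=1,
)

```text
time: 0.6
tool_pos: [0.252, 0.3008, 0.2049]
ee_rot: [-3.141, -0.0, 2.798]
wrist_force: [0.9, -0.4, 0.3]
width: 0.0939
finger_force: 0.0
```

Request:
carry_out(
  commands=[
    [-0.027,-0.036,0,0,0,0],
    [-0.054,-0.072,0,0,0,0],
    [-0.081,-0.108,0,0,0,0],
    [-0.108,-0.144,0,0,0,0],
    [-0.135,-0.18,0,0,0,0],
  ],
)

```text
time: 1.1
tool_pos: [0.3182, 0.0859, 0.2052]
ee_rot: [3.141, 0.0, 2.797]
wrist_force: [1.0, -0.2, 0.8]
width: 0.0941
finger_force: 0.0
```

Request:
carry_out(
  commands=[
    [-0.027,-0.036,0,0,0,0],
    [-0.054,-0.072,0,0,0,0],
    [-0.081,-0.108,0,0,0,0],
    [-0.108,-0.144,0,0,0,0],
    [-0.135,-0.18,0,0,0,0],
  ],
)

```text
time: 1.6
tool_pos: [0.3844, -0.1294, 0.2051]
ee_rot: [3.141, -0.0, 2.796]
wrist_force: [2.1, 0.2, -0.2]
width: 0.0935
finger_force: 0.0
```

Request:
carry_out(
  commands=[
    [-0.027,-0.036,0,0,0,0],
    [-0.054,-0.072,0,0,0,0],
    [-0.081,-0.108,0,0,0,0],
    [-0.108,-0.144,0,0,0,0],
    [-0.135,-0.18,0,0,0,0],
  ],
)

```text
time: 2.1
tool_pos: [0.4508, -0.3442, 0.2047]
ee_rot: [3.141, -0.001, 2.796]
wrist_force: [0.7, -0.0, 0.1]
width: 0.0943
finger_force: 0.0
```

Request:
carry_out(
  commands=[
    [0,0,0,0,0,0.13],
    [0,0,0,0,0,0.26],
    [0,0,0,0,0,0.39],
    [0,0,0,0,0,0.52],
    [0,0,0,0,0,0.65],
  ],
)

```text
time: 2.6
tool_pos: [0.4505, -0.3424, 0.2046]
ee_rot: [-3.141, -0.002, 2.141]
wrist_force: [-0.2, -0.1, 0.4]
width: 0.0942
finger_force: 0.0
```

Request:
carry_out(
  commands=[
    [0,0,0,0,0,0.13],
    [0,0,0,0,0,0.26],
    [0,0,0,0,0,0.39],
    [0,0,0,0,0,0.52],
    [0,0,0,0,0,0.576],
  ],
)

```text
time: 3.1
tool_pos: [0.4505, -0.3423, 0.2047]
ee_rot: [-3.141, -0.001, 1.567]
wrist_force: [0.2, -0.2, -0.3]
width: 0.0938
finger_force: 0.0
```

```bash
python3 - <<'E'
from bench import *
from h import *
o=get_obs();print(o["time"],o["tool_pos"],o["ee_rot"],o["joint_positions"])
s=snapshot("wrist");cv2.imwrite("pics/w1.png",s["img"][:,:,::-1]);np.savez("w1.npz",**s)
hsv=cv2.cvtColor(s["img"],cv2.COLOR_RGB2HSV).astype(int);W=cloud(s)
m=(abs(hsv[...,0]-15)<7)&(hsv[...,1]>180)&(hsv[...,2]>90)&(abs(W[...,2]-.095)<.006)
q=W[m];print(m.sum(),np.median(q,0),(np.nanmin(q,0)+np.nanmax(q,0))/2,cv2.minEnclosingCircle(q[:,:2].astype(np.float32)))
print(delta(o,.4515,-.341,.2,np.pi/2))
E
```

```text
3.1 [ 0.45052555 -0.34228645  0.20468328] [-3.14062434e+00 -1.05208172e-03  1.56723213e+00] [-7.49985391e-01  1.23747492e-01  1.33237191e+00  1.15634540e-04
  1.68689849e+00 -7.46408386e-01]
122 [ 0.45323403 -0.33485737  0.09446227] [ 0.45222571 -0.33952317  0.0926638 ] ((0.4519818127155304, -0.33973395824432373), 0.019328998401761055)
[ 0.0013  0.001   0.0047 -0.001  -0.0011 -0.0036]
```

View pics/w1.png

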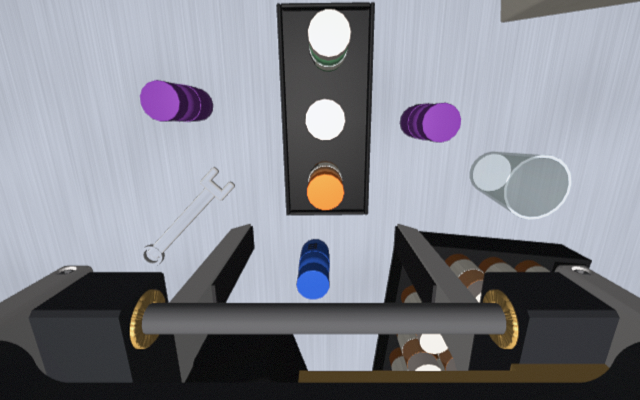

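The wrist view puts the orange cap at (324,191), which is (0.452,-0.340) in world coordinates, with white caps next to it at (325,120) and (329,33). The fingers are clear along x, so I'll descend and grip.

Request:
carry_out(
  commands=[
    [0.001,0.001,0.02,0,0,-0.004],
    [0.002,0.0015,0.045,0,0,-0.004],
    [0.0023,0.0015,0.07,0,0,-0.004],
    [0.0023,0.0015,0.095,0,0,-0.004],
    [0.0023,0.0015,0.115,0,0,-0.004],
  ],
)

```text
time: 3.65
tool_pos: [0.4515, -0.3395, 0.0882]
ee_rot: [-3.14, -0.002, 1.576]
wrist_force: [0.4, 0.1, 0.6]
width: 0.094
finger_force: 0.0
```

Request:
carry_out(
  commands=[
    [0,0,0.015,0,0,0],
    [0,0,0.03,0,0,0],
    [0,0,0.042,0,0,0],
    [0,0,0.048,0,0,0],
    [0,0,0.048,0,0,0],
  ],
)

```text
time: 4.15
tool_pos: [0.4519, -0.3399, 0.0416]
ee_rot: [-3.141, -0.001, 1.575]
wrist_force: [-0.1, 0.3, -0.0]
width: 0.094
finger_force: 0.0
```

Request:
carry_out(
  commands=[
    [0,0,0,0,0,0],
    [0,0,0,0,0,0],
    [0,0,0,0,0,0],
    [0,0,0,0,0,0],
    [0,0,0,0,0,0],
  ],
  jaw=0,
)

```text
time: 4.65
tool_pos: [0.4524, -0.3403, 0.0428]
ee_rot: [3.141, 0.0, 1.575]
wrist_force: [-0.3, 0.1, -0.2]
width: 0.0575
finger_force: 0.0
```

Request:
carry_out(
  commands=[
    [0,0,0,0,0,0],
    [0,0,0,0,0,0],
    [0,0,0,0,0,0],
    [0,0,0,0,0,0],
    [0,0,0,0,0,0],
  ],
)

```text
time: 5.15
tool_pos: [0.4522, -0.3402, 0.0424]
ee_rot: [-3.141, -0.0, 1.575]
wrist_force: [-0.3, -0.1, 1.3]
width: 0.0394
finger_force: 30.0
```

Request:
carry_out(
  commands=[
    [0,0,-0.005,0,0,0],
    [0,0,-0.015,0,0,0],
    [0,0,-0.03,0,0,0],
    [0,0,-0.05,0,0,0],
    [0,0,-0.07,0,0,0],
  ],
)

```text
time: 5.65
tool_pos: [0.4525, -0.3403, 0.1144]
ee_rot: [3.141, 0.001, 1.575]
wrist_force: [0.8, -0.4, -0.6]
width: 0.0398
finger_force: 30.0
```

Request:
carry_out(
  commands=[
    [0,0,-0.02,0,0,0],
    [0,0,-0.045,0,0,0],
    [0,0,-0.07,0,0,0],
    [0,0,-0.09,0,0,0],
    [0,0,-0.1,0,0,0],
  ],
)

```text
time: 6.15
tool_pos: [0.4531, -0.3409, 0.2166]
ee_rot: [3.137, 0.004, 1.575]
wrist_force: [0.9, 0.7, -1.0]
width: 0.0394
finger_force: 30.0
```

```bash
python3 - <<'E'
from bench import *
from h import *
o=get_obs();print(o["time"],o["tool_pos"],o["width"],o["finger_force"],o["wrist_force"])
p=an(-.21,.026);print(p,delta(o,*p,.212,np.pi/2+YA))
E
```

```text
6.15 [ 0.45311713 -0.3409399   0.21658041] 0.0393670409106421 29.995583418931346 [ 0.91329091  0.72323208 -1.0288176 ]
[0.55321137 0.02399947] [ 0.3645  0.1015  0.0036  0.0041  0.0042 -0.131 ]
```

Request:
carry_out(
  commands=[
    [0.015,0.004,0,0,0,0],
    [0.045,0.012,0,0,0,0],
    [0.08,0.022,0,0,0,0],
    [0.12,0.033,0,0,0,0],
    [0.16,0.045,0,0,0,0],
  ],
)

```text
time: 6.65
tool_pos: [0.4961, -0.1773, 0.211]
ee_rot: [-3.139, -0.002, 1.575]
wrist_force: [0.3, -0.8, -1.3]
width: 0.0394
finger_force: 30.0
```

Request:
carry_out(
  commands=[
    [0.04,0.011,0,0,0,0],
    [0.08,0.022,0,0,0,0],
    [0.12,0.033,0,0,0,0],
    [0.15,0.042,0,0,0,0],
    [0.17,0.048,0,0,0,0],
  ],
)

```text
time: 7.15
tool_pos: [0.5431, -0.0061, 0.211]
ee_rot: [-3.139, -0.002, 1.578]
wrist_force: [-0.2, -0.5, -1.4]
width: 0.0393
finger_force: 30.0
```

Request:
carry_out(
  commands=[
    [0.015,0.004,0,0,0,-0.03],
    [0.025,0.007,0,0,0,-0.07],
    [0.032,0.008,0,0,0,-0.1],
    [0.034,0.008,0,0,0,-0.131],
    [0.034,0.008,0,0,0,-0.131],
  ],
)

```text
time: 7.65
tool_pos: [0.5517, 0.0238, 0.2124]
ee_rot: [-3.141, 0.0, 1.706]
wrist_force: [0.0, -0.7, -0.9]
width: 0.0393
finger_force: 30.0
```

```bash
python3 - <<'E'
from bench import *
from h import *
o=get_obs();print(o["time"],o["tool_pos"],o["ee_rot"],o["width"],o["finger_force"],o["wrist_force"])
p=an(-.21,.026);print(p,delta(o,*p,.053,np.pi/2+YA))
s=snapshot("top");cv2.imwrite("pics/t2.png",cv2.resize(s["img"][100:260,180:420],None,fx=3.3,fy=3.3,interpolation=cv2.INTER_CUBIC)[:,:,::-1])
w=snapshot("wrist");cv2.imwrite("pics/w2.png",w["img"][:,:,::-1]);np.savez("w2.npz",**w)
E
```

```text
7.65 [0.55166976 0.02375923 0.21242073] [-3.14136519e+00  1.87313314e-04  1.70610575e+00] 0.039316036147966096 29.9953361536609 [ 0.03958355 -0.69723265 -0.86119407]
[0.55321137 0.02399947] [ 1.000e-04  1.600e-03  1.594e-01 -2.000e-04  2.000e-04  3.000e-04]
```

View pics/w2.png

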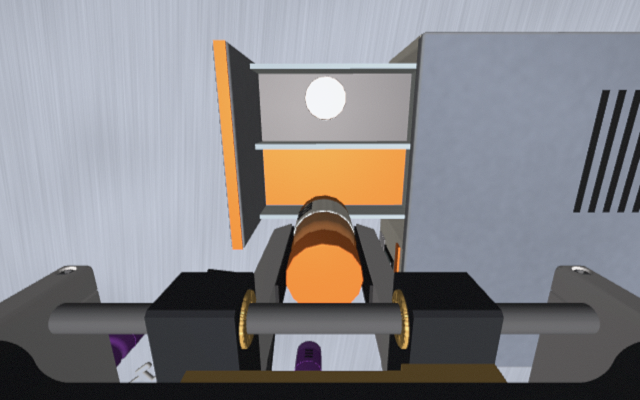

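The wrist view shows the divider's lower edge at row 149 and the right wall's top at rows 206–218. The front panel's inner side is near column 258 and the bay edge near 410. I'll check these in metres.

```bash
python3 - <<'E'
from h import *
w=dict(np.load("w2.npz"))
for v in (144,149,206,211,218): print(v,inv(plane_z(w,290,v,.056)))
W=cloud(w)
for v in range(136,224,3): print(v,inv(W[v,290,:2]).round(4),W[v,290,2].round(3))
E
```

```text
144 [-0.24974732  0.07291277]
149 [-0.2499275   0.06721232]
206 [-0.25210564 -0.00169868]
211 [-0.2523083  -0.00811048]
218 [-0.25259539 -0.0171932 ]
136 [-0.2539  0.0793] 0.017
139 [-0.2541  0.0755] 0.016
142 [-0.2526  0.0729] 0.03
145 [-0.2499  0.0717] 0.055
148 [-0.2498  0.0684] 0.056
151 [-0.2546  0.0603] 0.017
154 [-0.2547  0.0565] 0.017
157 [-0.2549  0.0525] 0.016
160 [-0.2549  0.0486] 0.017
163 [-0.255   0.0448] 0.017
166 [-0.2552  0.0407] 0.016
169 [-0.2553  0.0368] 0.017
172 [-0.2554  0.0329] 0.017
175 [-0.2556  0.0288] 0.017
178 [-0.2556  0.0249] 0.018
181 [-0.2558  0.0207] 0.017
184 [-0.2558  0.0168] 0.017
187 [-0.2561  0.0124] 0.016
190 [-0.2563  0.0081] 0.016
193 [-0.2564  0.004 ] 0.016
196 [-2.564e-01  1.000e-04] 0.017
199 [-0.2565 -0.0039] 0.018
202 [-0.2567 -0.0085] 0.017
205 [-0.257 -0.013] 0.016
208 [-0.2555 -0.0129] 0.029
211 [-0.254  -0.0128] 0.042
214 [-0.2529 -0.0134] 0.052
217 [-0.2526 -0.016 ] 0.056
220 [-0.2596 -0.0405] 0.0
223 [-0.2597 -0.045 ] 0.0
```

The compartment spans y from -0.013 to 0.067, so its centre is 0.027, and the bottle is over it. I'll lower it.

Request:
carry_out(
  commands=[
    [0.001,0.0015,0.01,0,0,0],
    [0.001,0.0015,0.03,0,0,0],
    [0.001,0.0015,0.055,0,0,0],
    [0.001,0.0015,0.08,0,0,0],
    [0.001,0.0015,0.1,0,0,0],
  ],
)

```text
time: 8.25
tool_pos: [0.5522, 0.025, 0.11]
ee_rot: [-3.139, -0.0, 1.705]
wrist_force: [-0.6, -0.5, -1.6]
width: 0.0392
finger_force: 30.0
```

Request:
carry_out(
  commands=[
    [0,0,0.015,0,0,0],
    [0,0,0.03,0,0,0],
    [0,0,0.042,0,0,0],
    [0,0,0.05,0,0,0],
    [0,0,0.053,0,0,0],
  ],
)

```text
time: 8.75
tool_pos: [0.5529, 0.0254, 0.0587]
ee_rot: [-3.141, -0.0, 1.706]
wrist_force: [-1.0, 0.0, -1.0]
width: 0.0392
finger_force: 30.0
```

Request:
carry_out(
  commands=[
    [0,0,0.001,0,0,0],
    [0,0,0.0015,0,0,0],
    [0,0,0.002,0,0,0],
    [0,0,0.0025,0,0,0],
    [0,0,0.003,0,0,0],
  ],
)

```text
time: 9.25
tool_pos: [0.5534, 0.0254, 0.0568]
ee_rot: [3.141, 0.0, 1.706]
wrist_force: [0.1, 0.4, -0.8]
width: 0.0393
finger_force: 30.0
```

Request:
carry_out(
  commands=[
    [0,0,0.0005,0,0,0],
    [0,0,0.001,0,0,0],
    [0,0,0.0015,0,0,0],
    [0,0,0.002,0,0,0],
    [0,0,0.002,0,0,0],
  ],
)

```text
time: 9.75
tool_pos: [0.5531, 0.0254, 0.0544]
ee_rot: [-3.141, -0.0, 1.706]
wrist_force: [-0.2, 0.3, -1.0]
width: 0.0391
finger_force: 30.0
```

Request:
carry_out(
  commands=[
    [0,0,0.0003,0,0,0],
    [0,0,0.0006,0,0,0],
    [0,0,0.001,0,0,0],
    [0,0,0.001,0,0,0],
    [0,0,0.001,0,0,0],
  ],
)

```text
time: 10.25
tool_pos: [0.5532, 0.0254, 0.0535]
ee_rot: [3.142, -0.0, 1.706]
wrist_force: [-0.2, 1.0, -1.4]
width: 0.0394
finger_force: 30.0
```

Request:
carry_out(
  commands=[
    [0,0,0.0003,0,0,0],
    [0,0,0.0006,0,0,0],
    [0,0,0.0008,0,0,0],
    [0,0,0.0008,0,0,0],
    [0,0,0.0008,0,0,0],
  ],
)

```text
time: 10.75
tool_pos: [0.5536, 0.0254, 0.0534]
ee_rot: [3.14, 0.0, 1.706]
wrist_force: [-1.3, -0.1, 4.8]
width: 0.0395
finger_force: 30.0
```

Request:
carry_out(
  commands=[
    [0,0,0.0003,0,0,0],
    [0,0,0.0006,0,0,0],
    [0,0,0.0008,0,0,0],
    [0,0,0.0008,0,0,0],
    [0,0,0.0008,0,0,0],
  ],
)

```text
time: 11.25
tool_pos: [0.5542, 0.0255, 0.0533]
ee_rot: [3.139, 0.0, 1.706]
wrist_force: [-0.7, -0.3, 6.8]
width: 0.0388
finger_force: 30.0
```

Contact with the floor is confirmed (the force rises to about +7 N). I'll ease up slightly and open.

Request:
carry_out(
  commands=[
    [0,0,-0.0008,0,0,0],
    [0,0,-0.0008,0,0,0],
    [0,0,-0.0008,0,0,0],
    [0,0,-0.0008,0,0,0],
    [0,0,-0.0008,0,0,0],
  ],
  jaw=0.8,
)

```text
time: 11.75
tool_pos: [0.553, 0.0254, 0.0523]
ee_rot: [-3.141, -0.0, 1.706]
wrist_force: [-0.2, -0.1, 0.4]
width: 0.0742
finger_force: 0.0
```

Request:
carry_out(
  commands=[
    [0,0,0,0,0,0],
    [0,0,0,0,0,0],
    [0,0,0,0,0,0],
    [0,0,0,0,0,0],
    [0,0,0,0,0,0],
  ],
)

```text
time: 12.25
tool_pos: [0.5531, 0.0254, 0.0527]
ee_rot: [3.142, -0.0, 1.706]
wrist_force: [0.2, -0.4, 0.6]
width: 0.0753
finger_force: 0.0
```

Request:
carry_out(
  commands=[
    [0,0,-0.01,0,0,0],
    [0,0,-0.03,0,0,0],
    [0,0,-0.06,0,0,0],
    [0,0,-0.095,0,0,0],
    [0,0,-0.13,0,0,0],
  ],
)

```text
time: 12.75
tool_pos: [0.553, 0.0254, 0.1846]
ee_rot: [3.141, -0.0, 1.706]
wrist_force: [-0.0, -1.0, -0.3]
width: 0.0752
finger_force: 0.0
```

Request:
carry_out(
  commands=[
    [0,0,-0.02,0,0,0],
    [0,0,-0.03,0,0,0],
    [0,0,-0.03,0,0,0],
    [0,0,-0.03,0,0,0],
    [0,0,-0.03,0,0,0],
  ],
)

```text
time: 13.25
tool_pos: [0.5523, 0.0254, 0.2107]
ee_rot: [-3.138, -0.001, 1.706]
wrist_force: [-0.2, 0.2, -0.1]
width: 0.0754
finger_force: 0.0
```

```bash
python3 - <<'E'
from bench import *
from h import *
o=get_obs();print(o["time"],o["tool_pos"],o["ee_rot"],o["width"])
s=snapshot("wrist");cv2.imwrite("pics/w3.png",s["img"][:,:,::-1])
p=an(-.355,.068);print(p,delta(o,*p,.2,np.pi/2+YA))
E
```

```text
13.25 [0.55228473 0.02542223 0.21065842] [-3.13809684e+00 -7.31097970e-04  1.70577510e+00] 0.07537963865692447
[0.40387789 0.04610173] [ 0.0405 -0.1442  0.0112 -0.0035 -0.0007 -0.    ]
```

View pics/w3.png

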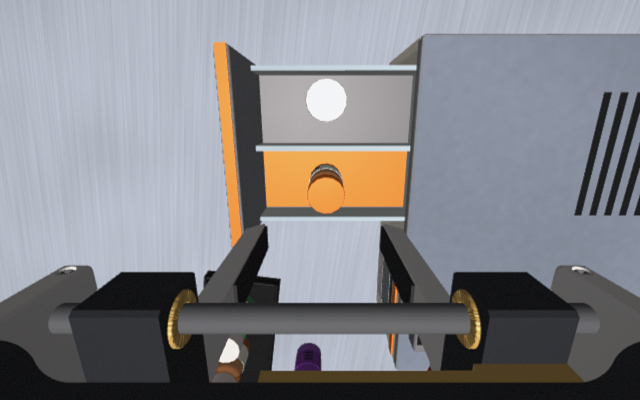

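The orange bottle stands upright in the orange compartment at (325,193), and the white-capped one is at (326,100). Next I'll move in front of the panel with the jaws shut and push.

Request:
carry_out(
  commands=[
    [0.008,-0.029,0,0,0,0],
    [0.016,-0.06,0,0,0,0],
    [0.026,-0.09,0,0,0,0],
    [0.035,-0.125,0,0,0,0],
    [0.0405,-0.144,0,0,0,0],
  ],
  jaw=0,
)

```text
time: 13.8
tool_pos: [0.4025, 0.0465, 0.2116]
ee_rot: [-3.139, -0.001, 1.706]
wrist_force: [0.4, -0.0, 0.6]
width: 0.0384
finger_force: 0.0
```

Request:
carry_out(
  commands=[
    [0,0,0,0,0,0],
    [0,0,0,0,0,0],
    [0,0,0,0,0,0],
    [0,0,0.02,0,0,0],
    [0,0,0.045,0,0,0],
  ],
)

```text
time: 14.3
tool_pos: [0.4069, 0.0459, 0.168]
ee_rot: [3.139, 0.0, 1.705]
wrist_force: [0.8, 0.1, -1.1]
width: 0.001
finger_force: 0.0
```

Request:
carry_out(
  commands=[
    [0,0,0.025,0,0,0],
    [0,0,0.05,0,0,0],
    [0,0,0.075,0,0,0],
    [0,0,0.095,0,0,0],
    [0,0,0.1,0,0,0],
  ],
)

```text
time: 14.8
tool_pos: [0.4036, 0.046, 0.0646]
ee_rot: [-3.135, -0.001, 1.705]
wrist_force: [0.0, -0.3, 0.3]
width: 0.0006
finger_force: 0.0
```

Request:
carry_out(
  commands=[
    [0,0.004,0,0,0,0],
    [0,0.01,0,0,0,0],
    [0,0.016,0,0,0,0],
    [0,0.022,0,0,0,0],
    [0,0.028,0,0,0,0],
  ],
)

```text
time: 15.3
tool_pos: [0.434, 0.05, 0.0684]
ee_rot: [3.14, 0.0, 1.706]
wrist_force: [-0.4, -0.2, 0.4]
width: 0.0005
finger_force: 0.0
```

Request:
carry_out(
  commands=[
    [0,0.003,0,0,0,0],
    [0,0.006,0,0,0,0],
    [0,0.009,0,0,0,0],
    [0,0.012,0,0,0,0],
    [0,0.016,0,0,0,0],
  ],
)

```text
time: 15.8
tool_pos: [0.4483, 0.0521, 0.0676]
ee_rot: [-3.141, -0.0, 1.706]
wrist_force: [-1.3, -0.4, 1.0]
width: 0.0003
finger_force: 0.9
```

Request:
carry_out(
  commands=[
    [0,0.005,0,0,0,0],
    [0,0.011,0,0,0,0],
    [0,0.018,0,0,0,0],
    [0,0.025,0,0,0,0],
    [0,0.032,0,0,0,0],
  ],
)

```text
time: 16.3
tool_pos: [0.481, 0.0565, 0.0676]
ee_rot: [-3.142, -0.0, 1.706]
wrist_force: [-2.4, 0.1, 0.8]
width: 0.0006
finger_force: 1.0
```

Request:
carry_out(
  commands=[
    [0,0.007,0,0,0,0],
    [0,0.014,0,0,0,0],
    [0,0.021,0,0,0,0],
    [0,0.028,0,0,0,0],
    [0,0.035,0,0,0,0],
  ],
)

```text
time: 16.8
tool_pos: [0.5156, 0.0613, 0.0676]
ee_rot: [-3.142, -0.0, 1.706]
wrist_force: [-1.7, 1.0, 1.2]
width: 0.0003
finger_force: 1.0
```

Request:
carry_out(
  commands=[
    [0,0.007,0,0,0,0],
    [0,0.014,0,0,0,0],
    [0,0.021,0,0,0,0],
    [0,0.028,0,0,0,0],
    [0,0.035,0,0,0,0],
  ],
)

```text
time: 17.3
tool_pos: [0.5503, 0.066, 0.0676]
ee_rot: [-3.142, -0.0, 1.706]
wrist_force: [-2.4, 0.7, 0.8]
width: 0.0004
finger_force: 1.0
```

```bash
python3 - <<'E'
from bench import *
from h import *
o=get_obs();print(o["tool_pos"],inv(o["tool_pos"]),o["wrist_force"])
E
```

```text
[0.55025861 0.06598556 0.06762498] [-0.20727498  0.06800148] [-2.39122934  0.7280753   0.82483526]
```

Request:
carry_out(
  commands=[
    [0,0.007,0,0,0,0],
    [0,0.014,0,0,0,0],
    [0,0.021,0,0,0,0],
    [0,0.028,0,0,0,0],
    [0,0.034,0,0,0,0],
  ],
)

```text
time: 17.8
tool_pos: [0.584, 0.0705, 0.0677]
ee_rot: [3.141, -0.0, 1.706]
wrist_force: [-1.8, 1.5, 0.8]
width: 0.0006
finger_force: 0.9
```

Request:
carry_out(
  commands=[
    [0,0.004,0,0,0,0],
    [0,0.007,0,0,0,0],
    [0,0.009,0,0,0,0],
    [0,0.011,0,0,0,0],
    [0,0.013,0,0,0,0],
  ],
)

```text
time: 18.3
tool_pos: [0.5963, 0.072, 0.0676]
ee_rot: [-3.141, 0.0, 1.706]
wrist_force: [-2.0, 0.8, -0.4]
width: 0.0007
finger_force: 0.8
```

Request:
carry_out(
  commands=[
    [0,0.001,0,0,0,0],
    [0,0.002,0,0,0,0],
    [0,0.003,0,0,0,0],
    [0,0.004,0,0,0,0],
    [0,0.004,0,0,0,0],
  ],
)

```text
time: 18.8
tool_pos: [0.5993, 0.0725, 0.0676]
ee_rot: [-3.139, 0.0, 1.706]
wrist_force: [-4.8, -0.5, 2.7]
width: 0.0005
finger_force: 2.6
```

Request:
carry_out(
  commands=[
    [0,0.001,0,0,0,0],
    [0,0.0015,0,0,0,0],
    [0,0.002,0,0,0,0],
    [0,0.002,0,0,0,0],
    [0,0.002,0,0,0,0],
  ],
)

```text
time: 19.3
tool_pos: [0.5991, 0.0724, 0.0677]
ee_rot: [-3.134, 0.0, 1.706]
wrist_force: [-11.5, -0.2, 5.3]
width: 0.0001
finger_force: 5.7
```

Request:
carry_out(
  commands=[
    [0,-0.01,0,0,0,0],
    [0,-0.03,0,0,0,0],
    [0,-0.05,0,0,0,0],
    [0,-0.06,-0.02,0,0,0],
    [0,-0.06,-0.06,0,0,0],
  ],
)

```text
time: 19.8
tool_pos: [0.5394, 0.0645, 0.1245]
ee_rot: [-3.135, -0.001, 1.706]
wrist_force: [1.3, 0.5, -0.5]
width: 0.0004
finger_force: 0.0
```

Request:
carry_out(
  commands=[
    [0,0,-0.04,0,0,0],
    [0,0,-0.08,0,0,0],
    [-0.02,0,-0.1,0,0,0],
    [-0.06,0,-0.1,0,0,0],
    [-0.1,0,-0.1,0,0,0],
  ],
)

```text
time: 20.3
tool_pos: [0.5577, -0.0351, 0.2299]
ee_rot: [3.135, 0.002, 1.708]
wrist_force: [0.1, 0.3, -1.0]
width: 0.0005
finger_force: 0.0
```

```bash
python3 - <<'E'
from bench import *
from h import *
o=get_obs();print(o["time"],o["tool_pos"],inv(o["tool_pos"]))
s=snapshot("top");cv2.imwrite("pics/t3.png",cv2.resize(s["img"][50:250,180:440],None,fx=3,fy=3,interpolation=cv2.INTER_CUBIC)[:,:,::-1])
W=cloud(s);hsv=cv2.cvtColor(s["img"],cv2.COLOR_RGB2HSV).astype(int)
red=((hsv[...,0]<5)|(hsv[...,0]>175))&(hsv[...,1]>170)&(hsv[...,2]>80)
red[:100]=0;red[200:]=0;q=W[red];print("red",inv(np.nanmedian(q,0)),np.nanmedian(q,0))
sub=np.zeros((400,640),bool);sub[130:190,200:300]=1
b=(abs(hsv[...,0]-15)<7)&(hsv[...,1]>150)&(abs(W[...,2]-.128)<.006)&sub
q=np.array([inv(p) for p in W[b]]);print("front",b.sum(),q.min(0),q.max(0))
p=an(-.165,-.1);print(p,delta(o,*p,.19,np.pi/2+YA))
E
```

```text
20.3 [ 0.55768615 -0.03513201  0.22987544] [-0.21352446 -0.03319573]
red [-0.11646021 -0.09952324] [ 0.66279429 -0.08779213  0.21204494]Traceback (most recent call last):
  File "<stdin>", line 10, in <module>
    return umr_minimum(a, axis, None, out, keepdims, initial, where)
ValueError: zero-size array to reduction operation minimum which has no identity
```

View pics/t3.png

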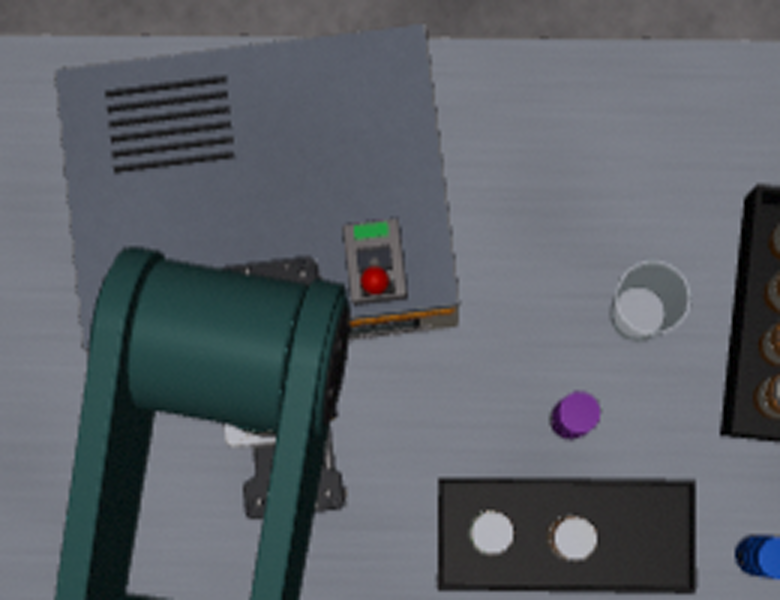

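The arm hides the drawer here; the ball is at (375,280) and the tray shows its two white caps still in place. I'll check the drawer gap with the wrist or scene depth and work out the switch approach.

```bash
python3 - <<'E'
from bench import *
from h import *
o=get_obs()
for n in("wrist","scene"):
    s=snapshot(n);W=cloud(s)
    c,t=np.cos(YA),np.sin(YA);d=W[...,:2]-A;x=c*d[...,0]+t*d[...,1];y=-t*d[...,0]+c*d[...,1];z=W[...,2]
    hsv=cv2.cvtColor(s["img"],cv2.COLOR_RGB2HSV).astype(int)
    b=(abs(hsv[...,0]-15)<7)&(hsv[...,1]>150)&(z>.118)&(z<.135)&(x>-.32)&(x<-.11)&(y>-.03)&(y<.17)
    print(n,b.sum(),[np.percentile(v[b],[2,50,98]).round(4) for v in(x,y,z)] if b.any() else "")
p=an(-.165,-.1);print(delta(o,*p,.19,np.pi/2+YA))
E
```

```text
wrist 1949 [array([-0.1425, -0.1378, -0.133 ]), array([-0.0195,  0.0635,  0.1291]), array([0.1272, 0.1288, 0.1302])]
scene 268 [array([-0.1411, -0.136 , -0.1314]), array([-0.0228,  0.0617,  0.1566]), array([0.1244, 0.1276, 0.1303])]
[-0.0597  0.0494  0.0391  0.0036  0.007  -0.0053]
```

The panel's top edge spans x from -0.143 to -0.131, so the drawer is fully shut. Next is the switch.

Request:
carry_out(
  commands=[
    [-0.03,0,0,0,0,0],
    [-0.06,0,0,0,0,0],
    [-0.067,0.01,0.01,0,0,0],
    [-0.067,0.03,0.03,0,0,0],
    [-0.067,0.042,0.039,0,0,0],
  ],
)

```text
time: 20.95
tool_pos: [0.6073, -0.0935, 0.1861]
ee_rot: [-3.14, -0.002, 1.707]
wrist_force: [0.7, 0.8, -0.6]
width: 0.0006
finger_force: 0.0
```

Request:
carry_out(
  commands=[
    [0,0,0,0,0,0],
    [0,0,0,0,0,0],
    [0,0,0,0,0,0],
    [0,0,0,0,0,0],
    [0,0,0,0,0,0],
  ],
)

```text
time: 21.45
tool_pos: [0.6069, -0.095, 0.1898]
ee_rot: [3.14, 0.001, 1.706]
wrist_force: [0.6, 0.1, 0.5]
width: 0.001
finger_force: 0.0
```

```bash
python3 - <<'E'
from bench import *
from h import *
o=get_obs();print(o["tool_pos"],inv(o["tool_pos"]),o["wrist_force"])
print(delta(o,*an(-.08,-.1),.187,np.pi/2+YA))
E
```

```text
[ 0.60689516 -0.09497122  0.18977772] [-0.17281696 -0.09911353] [0.59242013 0.11325087 0.49927542]
[-0.0009  0.0928  0.0029  0.0016  0.0005 -0.    ]
```

Request:
carry_out(
  commands=[
    [-0.001,0.01,0.002,0,0,0],
    [-0.001,0.018,0.002,0,0,0],
    [-0.001,0.026,0.002,0,0,0],
    [-0.001,0.034,0.002,0,0,0],
    [-0.001,0.042,0.002,0,0,0],
  ],
)

```text
time: 21.95
tool_pos: [0.6486, -0.0904, 0.187]
ee_rot: [-3.14, 0.0, 1.706]
wrist_force: [-2.6, -0.1, 2.7]
width: 0.0004
finger_force: 1.5
```

Request:
carry_out(
  commands=[
    [0,0.008,0,0,0,0],
    [0,0.016,0,0,0,0],
    [0,0.024,0,0,0,0],
    [0,0.032,0,0,0,0],
    [0,0.038,0,0,0,0],
  ],
)

```text
time: 22.45
tool_pos: [0.687, -0.0851, 0.1862]
ee_rot: [-3.141, -0.0, 1.706]
wrist_force: [-1.1, -0.6, -0.1]
width: 0.0003
finger_force: 0.6
```

Request:
carry_out(
  commands=[
    [0,0.003,0,0,0,0],
    [0,0.006,0,0,0,0],
    [0,0.009,0,0,0,0],
    [0,0.012,0,0,0,0],
    [0,0.012,0,0,0,0],
  ],
)

```text
time: 22.95
tool_pos: [0.6977, -0.0836, 0.1863]
ee_rot: [-3.14, -0.0, 1.706]
wrist_force: [-2.1, -0.4, -0.7]
width: 0.0005
finger_force: 1.3
```

Request:
carry_out(
  commands=[
    [0,0.001,0,0,0,0],
    [0,0.002,0,0,0,0],
    [0,0.003,0,0,0,0],
    [0,0.003,0,0,0,0],
    [0,0.003,0,0,0,0],
  ],
)

```text
time: 23.45
tool_pos: [0.6979, -0.0836, 0.1862]
ee_rot: [-3.134, -0.001, 1.705]
wrist_force: [-10.1, -1.3, 0.6]
width: 0.0006
finger_force: 5.0
```

Request:
carry_out(
  commands=[
    [0,0.001,0,0,0,0],
    [0,0.002,0,0,0,0],
    [0,0.003,0,0,0,0],
    [0,0.003,0,0,0,0],
    [0,0.003,0,0,0,0],
  ],
)

```text
time: 23.95
tool_pos: [0.698, -0.0835, 0.1863]
ee_rot: [-3.127, -0.002, 1.704]
wrist_force: [-16.7, -2.0, 2.6]
width: 0.0008
finger_force: 8.7
```

The end stop is reached. I'll retreat back and up, then to the side so the cameras have a clear view.

Request:
carry_out(
  commands=[
    [0,-0.01,0,0,0,0],
    [0,-0.04,0,0,0,0],
    [0,-0.08,0,0,0,0],
    [0,-0.11,-0.03,0,0,0],
    [0,-0.13,-0.07,0,0,0],
  ],
)

```text
time: 24.45
tool_pos: [0.5727, -0.1, 0.255]
ee_rot: [-3.138, -0.002, 1.706]
wrist_force: [0.5, 0.2, 0.8]
width: 0.0003
finger_force: 0.0
```

Request:
carry_out(
  commands=[
    [0.02,-0.04,0,0,0,0],
    [0.06,-0.07,0,0,0,0],
    [0.1,-0.09,0,0,0,0],
    [0.14,-0.11,0,0,0,0],
    [0.18,-0.13,0,0,0,0],
  ],
)

```text
time: 24.95
tool_pos: [0.4219, 0.0619, 0.2579]
ee_rot: [3.136, -0.0, 1.705]
wrist_force: [-0.0, 0.2, 0.1]
width: 0.0003
finger_force: 0.0
```

Request:
carry_out(
  commands=[
    [0.04,-0.01,0,0,0,0],
    [0.08,-0.02,0,0,0,0],
    [0.12,-0.02,0,0,0,0],
    [0.14,-0.02,0,0,0,0],
    [0.14,-0.02,0,0,0,0],
  ],
)

```text
time: 25.45
tool_pos: [0.3835, 0.1992, 0.2576]
ee_rot: [3.138, -0.002, 1.711]
wrist_force: [-0.2, -0.2, 0.5]
width: 0.0005
finger_force: 0.0
```

```bash
python3 - <<'E'
from bench import *
from h import *
o=get_obs();print(o["time"],o["tool_pos"],o["wrist_force"])
s=snapshot("top");W=cloud(s);hsv=cv2.cvtColor(s["img"],cv2.COLOR_RGB2HSV).astype(int)
red=((hsv[...,0]<5)|(hsv[...,0]>175))&(hsv[...,1]>170)&(hsv[...,2]>80)
red[:90]=0;red[200:]=0;red[:,:200]=0;red[:,400:]=0;q=W[red];print("red",red.sum(),inv(np.nanmedian(q,0)),np.nanmedian(q,0))
t=snapshot("scene")
a=cv2.resize(s["img"][50:250,180:440],(390,300));b=cv2.resize(t["img"][130:400,200:550],(390,300))
cv2.imwrite("pics/fin.png",np.hstack([a,b])[:,:,::-1])
E
```

```text
25.45 [0.38353516 0.19915678 0.25762129] [-0.22242819 -0.2132764   0.45226089]
red 59 [-0.05915583 -0.10096083] [ 0.71977076 -0.08150403  0.21125364]
```

View pics/fin.png

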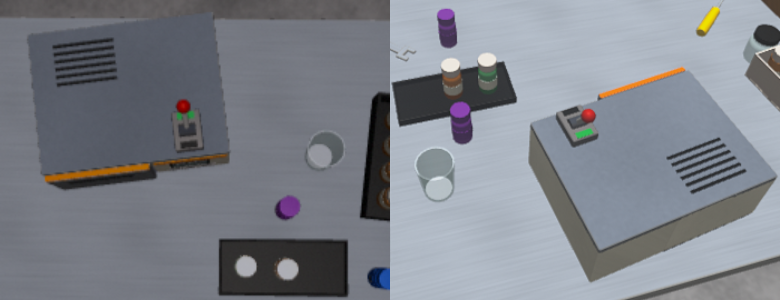

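The ball (183,106 in the left panel) moved 57 mm, which is the full throw. The drawer is flush, from (45,178) to (155,165), and both white caps stand in the tray. I'm handing the job in.

```bash
python3 -c "
from bench import *
print(close_job())"
```

```text
the job is handed in; nothing more can be done
None
```

The orange-capped bottle was set down upright in the orange-floored compartment, the drawer is fully shut, the red switch is at its on end stop, and the white-capped bottles were not disturbed; I handed the job in at about 25 s on the robot's clock.

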